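# Read the heat sink's temperature on a powered amplifier

## Task

Turn the dial of the round variable transformer up to the long mark and let go; then take the stick-shaped infrared thermometer from its rest, point its nose at the middle of the finned heat sink on the amplifier from about 5 cm away, and hold it steady there for two seconds. Then lay the thermometer back in its rest as it was, let go, and turn the dial down again to its zero stop. Never touch the amplifier or the parts on it, and leave the other things on the bench where they are.

Things in the scene. Friction and masses are not known exactly. Their poses are not given: they have to be found in the camera images.
- variac: Variable transformer: fixed upright grey cylinder 136 mm across, 85 mm high, black dial face on top. Origin: centre of its underside. The dial's zero lies along its +x; short white ticks (7 mm) every 20 degrees and one long, thick tick (18 mm) 60 degrees clockwise from zero, seen from above. It may stand left or right, the rest on the other side.
- dial (a joint): Angle of the dial on top of the variable transformer in rad: 0 at its zero stop, growing clockwise seen from above, up to 5.2; 1.047 at the long mark. It turns with light friction (0.06 N m) and stays where it is left.
- dial_grip (a point): On the dial's upright axis, 114 mm above the bench. The dial is a black disc 58 mm across, its top 92 mm above the bench, with a grip bar 52 mm long (along this point's x), 14 mm thick (along y) and 28 mm high, top 120 mm above the bench. x points to the bar's white-lined pointer end and turns with the dial.
- dial_mark (a point): Middle of the long white tick on the dial face, 45 mm from the dial's axis.
- thermometer: Infrared thermometer: loose grey stick 170 mm long, body 26 mm wide, 30 mm high, flat sides, about 140 g. Origin: centre of its underside; x points along it to the nose, z up. Round black nose collar 28 mm across at x = 70 to 85 mm; green screen on top near the tail. It looks straight along x, 15 mm above its underside. Its middle is free to be gripped across the width from above.
- nose (a point): Centre of the thermometer's front lens, 85 mm ahead of its origin and 15 mm above its underside; x points the way it looks.
- rest: Fixed dark steel rest for the thermometer: base plate 150 x 70 x 8 mm with two saddles 20 mm long and 50 mm wide, centred 55 mm before and behind the middle (90 mm free between them). Each saddle has its floor 40 mm above the bench between two side lips 8 mm higher, 38 mm apart. Origin at the centre of the underside, x along the slot.
- rest_seat (a point): Middle of the rest at the height of the saddle floors, 40 mm above the bench: the thermometer's origin lies here, its x axis along the rest's x, when it is put away.
- chassis: Amplifier chassis: bright metal box 160 x 340 x 60 mm (x, y, z) lying flat, fixed. Origin at the centre of its underside. On its deck stand three parts in a row along its y, 25 mm on the robot's side of its middle and 100 mm apart, in any order. Control knobs stick out 18 mm on its +x side, away from the robot; small parts 22 mm high stand behind the row.
- heatsink: The finned heat sink: square metal block 44 x 44 mm, 70 mm high, with upright fins all round and a small metal cap on top, fixed on the chassis. Origin at the centre of its underside, 60 mm above the bench; axes as the chassis.
- heatsink_mid (a point): The middle of the heat sink: on its upright axis, halfway up, 95 mm above the bench.
- transformer: Transformer on the chassis deck: dark block 50 x 60 x 55 mm with a copper winding. Origin at its underside. Not to be touched.
- capacitor: Round metal can on the chassis deck, 44 mm across, 70 mm high. Origin at its underside. Not to be touched.
- screwdriver: Bystander: screwdriver 170 mm long lying on the bench, handle about 25 mm thick.
- pliers: Bystander: pliers about 150 mm long and 60 mm wide, 16 mm high, lying on the bench.
- spool: Bystander: solder spool 58 mm across, 52 mm high, standing.
- carton: Bystander: small carton 45 x 45 x 90 mm, standing.
- tub: Bystander: clear plastic tub 100 mm across, 45 mm high.
- tape: Bystander: roll of paper tape 84 mm across, 20 mm high, lying flat.
There are look-alikes about, which are no part of the job. Several things have the shape of the rest; the one meant has the colours described above.

How it is judged:
On the way, in this order (a step that is already met when the one before it is completed fails the run):
1. the dial stands at the long mark, let go (value of joint dial between 0.917 and 1.177 rad and contact force between the fingers and variac below 0.2 N), for 0.2 s.
2. the thermometer is lifted out of its rest, the dial still at the mark (value of joint dial between 0.917 and 1.177 rad and distance between thermometer and rest_seat above 0.05 m and contact force between the fingers and thermometer above 0.5 N), for 0.1 s.
3. held thermometer looks at the heat sink's middle (within 15 mm sideways, 20 mm in height), nose 15 to 100 mm from its face, steady for 1.5 s, dial at the mark (within 0.13 rad) (value of joint dial between 0.917 and 1.177 rad and x of heatsink_mid in the frame of nose between 0.037 and 0.122 m and y of heatsink_mid in the frame of nose between -0.015 and 0.015 m and z of heatsink_mid in the frame of nose between -0.02 and 0.02 m and linear speed of thermometer below 0.02 m/s and angular speed of thermometer below 0.2 rad/s and contact force between the fingers and thermometer above 0.5 N), for 1.5 s.
4. the thermometer lies in its rest again, let go, the dial still at the mark (value of joint dial between 0.917 and 1.177 rad and x of thermometer in the frame of rest_seat between -0.02 and 0.02 m and y of thermometer in the frame of rest_seat between -0.01 and 0.01 m and z of thermometer in the frame of rest_seat between -0.005 and 0.005 m and angle between thermometer's own z axis and vertical below 0.12 rad and angle between the x axis of thermometer and the x axis of rest, either way round below 0.2 rad and contact force between the fingers and thermometer below 0.2 N), for 0.2 s.
5. the dial is back at its zero stop (value of joint dial below 0.12 rad), for 0.2 s.
At the end, for the whole second after the job is handed in: The dial is within 0.12 rad of its zero stop; the thermometer lies at rest in both saddles of its rest, released (within 20 mm along, 10 mm across and 5 mm in height of its seat, level within 0.12 rad, in line within 0.2 rad); the bystanders are within 30 mm of where they started (x of thermometer in the frame of rest_seat between -0.02 and 0.02 m and y of thermometer in the frame of rest_seat between -0.01 and 0.01 m and z of thermometer in the frame of rest_seat between -0.005 and 0.005 m and angle between thermometer's own z axis and vertical below 0.12 rad and angle between the x axis of thermometer and the x axis of rest, either way round below 0.2 rad and contact force between the fingers and thermometer below 0.2 N and value of joint dial below 0.12 rad and linear speed of thermometer below 0.02 m/s and distance of each of screwdriver, pliers, spool, carton, tub, tape from where it was at the start of the episode below 0.03 m); the robot touches nothing.
It fails at once if the robot or the thermometer touches the amplifier or a part on it (over 1 N) (contact force between any of the arm, the fingers, thermometer and chassis above 1 N or contact force between any of the arm, the fingers, thermometer and heatsink above 1 N or contact force between any of the arm, the fingers, thermometer and transformer above 1 N or contact force between any of the arm, the fingers, thermometer and capacitor above 1 N).
It fails at once if a bystander is pushed more than 30 mm (distance of any of screwdriver, pliers, spool, carton, tub, tape from where it was at the start of the episode above 0.03 m).
It also fails if it takes over 72 s, if anything falls off the work surface, if the arm or the gripper's body presses on something with over 40 N, if the wrist force passes 120 N, or if a joint passes its speed limit or range.

## Robot

A 7-joint arm with a two-finger parallel gripper is mounted at the origin on the work surface. World frame = base frame: x ahead of the robot, y to its left, z up, the work surface at z = 0. Lengths are in m, angles in rad, forces in N, time in s.
With the tool pointing down it reaches from about 0.4 to 0.9 m from the base axis. Payload 5.5 kg.
Tool frame: the origin (TCP) lies midway between the tips of the shut fingers; the grasp point (between the pads) lies 19 mm behind it (r.pinch_z is the distance from the TCP to the grasp point, in m); z points along the fingers, y is the line along which they close (so a half turn about z gives the same grasp; the last joint's range is limited). The gripper opens to 92 mm and grips with 3 to 60 N. Pads are 19 mm wide; open, the fingers measure 130 mm over their backs; the gripper's body (75 mm by 190 mm) begins 47 mm behind the grasp point.
Start: joints at [-1.087, 0.501, -0.427, 1.55, 0.221, 1.138, -0.21], TCP at [0.142, 0.634, 0.227] pointing down, gripper open.
Joint ranges: [-2.88, 2.88], [-0.31, 2.03], [-1.54, 1.56], [0.2, 2.42], [-1.41, 4.55], [0.19, 2.02], [-2.57, 2.57]. Speed limits (rad/s): [2.57, 2.57, 3.14, 3.14, 3.14, 3.14, 3.14].

## Interface

Orientations are given as a rotation vector (axis times angle).
In Python, from bench import r gives the robot as it stands.
- The arm moves only by the tool servo_tool, never from a script. Its argument "motion" is a list that holds one entry, the list of rows, each a list of 5 numbers: the shift along the world's x, y, z in m, then the turn about the world's z in rad, then the finger opening in m, from 0 to 0.0918. A call has 1 to 12 rows; each row shifts and turns the commanded pose from where the row before left it; what a row does not reach is not made up. A row lasts 1/8 s, in which the tool goes at most 62.5 mm and 10.7 degrees, less where a joint would pass 70% of its speed; a pose out of reach is approached as far as the arm can. A call with a gripper value outside its range is refused whole. The fingers move at their own pace and stop on an object; "force" is the grip in N (left out, the last holds). Time passes only in rows, so rows that do not move let the fingers close. It gives the time, the measured TCP pose, the force, the opening and the grip force at its end, in the units of the state.
- r.read_state(): the state, without advancing time (a new reading comes with each control period).
- r.camera(name): name is "scene" or "top" or "wrist"; returns the picture (400x640x3 uint8, blue, green, red); there is no depth.
- r.calibration(name): a dict with "fx", "fy", "cx", "cy" (pixels), "k1" (the pictures are not rectified: a ray, as slopes to the right and down, at radius r is drawn at 1 + k1 r^2 times it, then the intrinsics apply), "rvec" (rotation vector, rad) and "tvec" (3), from world to camera coordinates, as OpenCV has them; the wrist camera has in their place "mount" (4x4, takes a point from camera to tool coordinates, whose origin is the TCP and whose axes are the flange's). Camera axes: x right, y down, z forward; pixel columns grow to the right and rows downward; lengths in m; the calibration is good to about 2 mm. A picture is of the moment at which its call begins: read the wrist's pose just before it. calibration takes no time and is no camera call.
- r.finish_job(): hands the job in; it is judged then, once.
The state is a dict: "time": time; "qpos": joint angles; "joint_vel": joint speeds; "effort": joint torques, N m; "ee_pos": TCP position; "tcp_rot": TCP orientation; "ft_force": force on the tool from outside, world axes, zero at the start; "torque": the same for the moment, N m; "opening": opening from 0.0 (shut) to 1.0 (fully open); "grip_force": force on a finger pad.
Only numpy, scipy, OpenCV 4.12 (cv2) and the standard library are available. Lean on these libraries where they do the work, as an engineer would, in place of code of your own. Each camera call takes 0.05 s, during which the arm holds its last target. There are 200 camera calls.

## Working session

There is one attempt and no reset: what is moved stays moved. The work goes in short steps, Python scripts to look and compute and a tool call to move; the robot and the scene stay as the last step left them, time stands still between calls to the robot, and variables do not carry over. Pictures are saved under pics/ and viewed, at most 10 in all, crops included, and the job is handed in when it is done.

Besides the shell and the picture viewer there is one more tool, called after ">>>" by a JSON object that holds its "name" and its "arguments". servo_tool: Moves the arm, as the interface text tells. Its arguments: {"type":"object","properties":{"motion":{"type":"array","items":{"type":"array","items":{"type":"array","items":{"type":"number"}}}},"force":{"type":"number"}},"required":["motion"]}

```bash
mkdir -p pics
cat > h.py <<'E'
import numpy as np, cv2
from scipy.spatial.transform import Rotation as R
from bench import r
def cam(name, st=None):
    c=r.calibration(name)
    if 'mount' in c:
        T=np.eye(4);T[:3,:3]=R.from_rotvec(st['tcp_rot']).as_matrix();T[:3,3]=st['ee_pos']
        M=T@np.array(c['mount'])
        return c,M[:3,:3],M[:3,3]
    Rw=R.from_rotvec(c['rvec']).as_matrix()
    return c,Rw.T,-Rw.T@np.array(c['tvec'])
def ray(C,uv):
    c,Rm,o=C
    d=np.array([(uv[0]-c['cx'])/c['fx'],(uv[1]-c['cy'])/c['fy']])
    u=d.copy()
    for _ in range(20): u=d/(1+c['k1']*(u@u))
    v=Rm@np.array([u[0],u[1],1.]); return o,v/np.linalg.norm(v)
def atz(C,uv,z):
    o,v=ray(C,uv); return o+v*(z-o[2])/v[2]
def proj(C,p):
    c,Rm,o=C
    q=Rm.T@(np.array(p)-o); u=q[:2]/q[2]; u=u*(1+c['k1']*(u@u))
    return np.array([u[0]*c['fx']+c['cx'],u[1]*c['fy']+c['cy']])
def tri(obs):
    A=np.zeros((3,3));b=np.zeros(3)
    for C,uv in obs:
        o,v=ray(C,uv);P=np.eye(3)-np.outer(v,v);A+=P;b+=P@o
    p=np.linalg.solve(A,b)
    return p,[np.round(proj(C,p)-uv,1) for C,uv in obs]
E
python3 - <<'E'
from h import *
st=r.read_state();print(st)
for n in('top','scene','wrist'):
    im=r.camera(n);cv2.imwrite(f'pics/{n}0.png',im)
    C=cam(n,st);print(n,C[0]['fx'],C[0]['k1'],C[2],C[1][:,2])
a=cv2.imread('pics/top0.png')
cv2.imwrite('pics/top0b.png',cv2.resize(a,(800,500),interpolation=cv2.INTER_CUBIC))
E
```

```text
{'time': 0.0, 'qpos': array([-1.08675956,  0.50185817, -0.42681941,  1.55143404,  0.22079629,
        1.13830174, -0.2103006 ]), 'joint_vel': array([ 1.72426555e-03, -3.35723347e-04,  7.42909996e-05, -5.90871449e-04,
       -1.01911714e-03, -8.97778918e-04, -1.20183287e-03]), 'effort': array([-2.56235871e-04, -5.66578496e+01, -5.81626698e+00, -2.79115105e+01,
       -6.86074770e-02,  3.07554135e-02,  2.08400347e-04]), 'ee_pos': array([0.14225212, 0.63352984, 0.22568102]), 'tcp_rot': array([-3.46035977e-01, -3.12217398e+00,  3.01423955e-03]), 'ft_force': array([-0.03984223, -0.58309672, -0.16067331]), 'torque': array([ 0.00453299, -0.02561157,  0.02480999]), 'grip_force': 0.0, 'opening': 1.000194126008903}
top 360.923607544168 -0.0059245436243976135 [0.3344554  0.00945556 1.0708325 ] [ 0.1530991  -0.00628254 -0.98819087]
scene 378.23887439758846 -0.0036333078899422953 [1.18388279 0.2091618  0.96958577] [-0.61267669 -0.1915376  -0.76677286]
wrist 311.71137285670983 -0.03694268931507911 [0.06059049 0.65186127 0.38426432] [ 0.30225647 -0.07110539 -0.95057091]
```

View pics/top0.png

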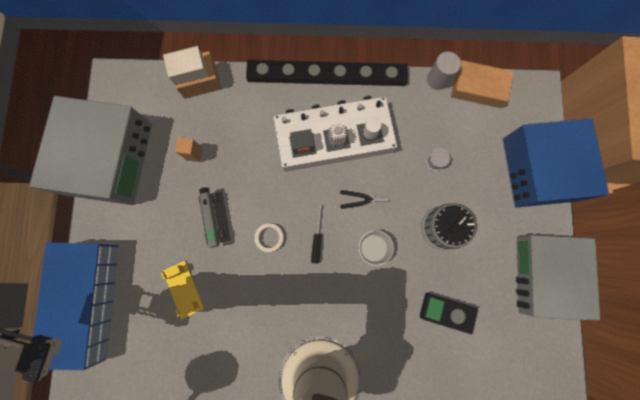

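View pics/scene0.png

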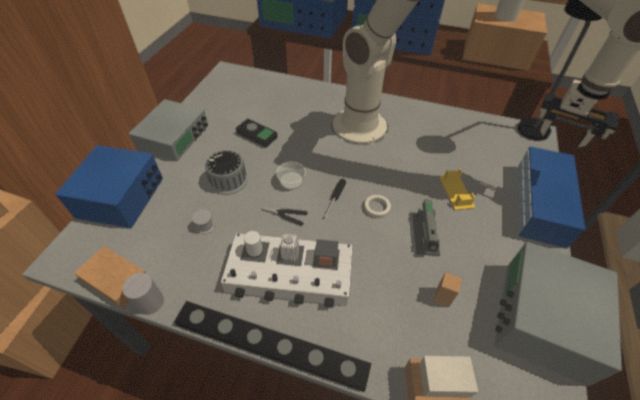

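The top view shows the variac at (452,225), the thermometer at about (210,217), the chassis at (336,132) and the heat sink near (338,133). Next I'm zooming in on the parts that matter.

Run:
```python
import cv2,numpy as np
t=cv2.imread('pics/top0.png');s=cv2.imread('pics/scene0.png')
f=lambda im,x,y,w,h,k:cv2.resize(im[y:y+h,x:x+w],(w*k,h*k),interpolation=cv2.INTER_CUBIC)
# 4 panels 400x300
P=[f(t,165,175,80,60*1+15,5)[:300+75],f(t,410,190,80,75,5),f(s,390,190,80,75,5),f(s,190,140,80,75,5)]
im=np.vstack([np.hstack(P[:2]),np.hstack(P[2:])])[:600*2]
cv2.imwrite('pics/c1.png',cv2.resize(np.hstack(P[:2]),(800,375)))
A=np.vstack([np.hstack(P[:2]),np.hstack(P[2:])]);cv2.imwrite('pics/c1.png',cv2.resize(A,(640,600)))
Q=[f(t,265,90,140,85,5),f(s,215,220,140,85,5)]
cv2.imwrite('pics/c2.png',cv2.resize(np.vstack(Q),(490,595)))
```

```text
(no output)
```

View pics/c1.png

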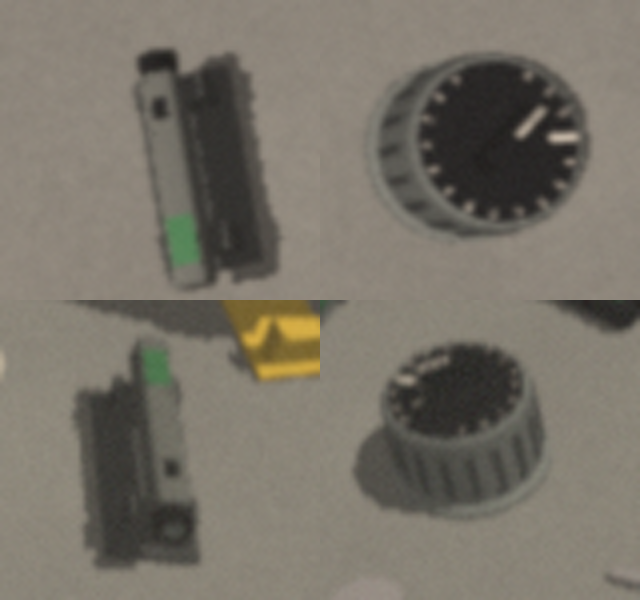

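View pics/c2.png

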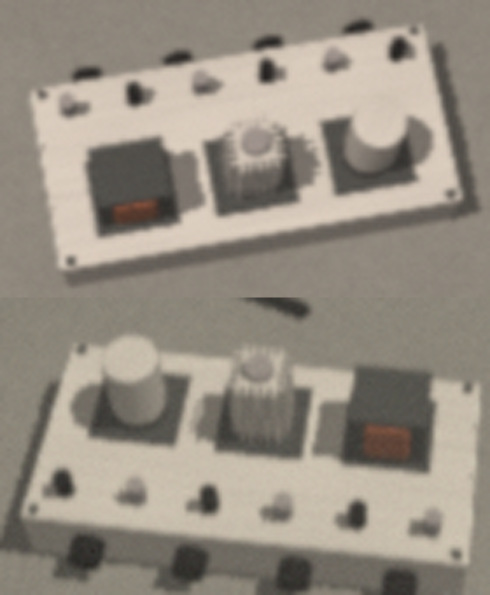

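The crops show these points:
- **Thermometer:** nose at top-view (204.5,188), tail at (212.5,246). The dark rest is beneath it.
- **Dial:** pointer from (459,224) to (467,217). Long tick at (471.5,224.5).
- **Heat sink:** the middle part of the row, with its cap in view.

Now I'll triangulate them.

Run:
```python
from h import *
T=cam('top');S=cam('scene')
p1=lambda x,y:np.array([165+x/4,175+y/4]); p2=lambda x,y:np.array([410+(x-320)/4,190+y/4])
p3=lambda x,y:np.array([390+x/4,190+(y-300)/4]); p4=lambda x,y:np.array([190+(x-320)/4,140+(y-300)/4])
k=3.5
c1=lambda x,y:np.array([265+x/k,90+y/k]); c2=lambda x,y:np.array([215+x/k,220+(y-297.5)/k])
for n,a,b in [('screen',p1(182,240),p3(155,366)),('dot',p1(159,107),p3(172,467)),('tailtop',p1(188,277),p3(152,345)),
 ('tick',p2(566,138),p4(408,380)),('ptr tip',p2(545,110),p4(419,369)),('ptr in',p2(518,135),p4(447,357)),
 ('cap',c1(257,140),c2(257,368)),('chFL',c1(72,262),c2(467,388)),('chFR',c1(451,194),c2(81,349)),('chBL',c1(42,95),c2(456,554)),('chBR',c1(414,31),c2(33,509))]:
    print(n,*tri([(T,a),(S,b)]))
# rim centre from dial face ellipse
for C,f,pts in[(T,p2,[(412,140),(588,140),(490,52),(500,228)]),(S,p4,[(383,390),(526,375),(460,342),(440,438)])]:
    print(np.mean([atz(C,f(*q),.085) for q in pts],0).round(4),[atz(C,f(*q),.085)[:2].round(3) for q in pts])
```

```text
screen [0.39109543 0.31307117 0.06616498] [array([-0.9,  0.1]), array([-0.8,  0.1])]
dot [0.48350849 0.33612884 0.06798291] [array([-1.2,  0.1]), array([-1.2,  0.1])]
tailtop [0.36590223 0.30873363 0.06068047] [array([-0.9,  0.1]), array([-0.8,  0.1])]
tick [ 0.43502598 -0.40416682  0.08181328] [array([-2.2,  0.5]), array([-1.7, -0.6])]
ptr tip [ 0.45013324 -0.37721488  0.11626797] [array([-1.9,  0.5]), array([-1.5, -0.5])]
ptr in [ 0.43307667 -0.35893345  0.11904671] [array([-1.3,  0.3]), array([-1. , -0.3])]
cap [ 0.68033077 -0.032745    0.13024256] [array([-1.2,  0.3]), array([-1.2, -0.2])]
chFL [0.59898308 0.11482601 0.05466907] [array([-1.1,  0.2]), array([-1.1, -0.1])]
chFR [ 0.66463772 -0.19887024  0.05640633] [array([-1.1,  0.3]), array([-1.2, -0.2])]
chBL [0.74270881 0.14548356 0.0561644 ] [array([-1. ,  0.2]), array([-1.2, -0.1])]
chBR [ 0.80834893 -0.16887425  0.05584008] [array([-1. ,  0.3]), array([-1.1, -0.2])]
[ 0.4341 -0.3615  0.085 ] [array([ 0.432, -0.302]), array([ 0.435, -0.424]), array([ 0.495, -0.358]), array([ 0.374, -0.361])]
[ 0.4323 -0.3575  0.085 ] [array([ 0.455, -0.409]), array([ 0.402, -0.306]), array([ 0.383, -0.376]), array([ 0.489, -0.339])]
```

Measured values agree with the task's heights: thermometer top 0.067 (0.070 expected), deck 0.056 (0.060), cap 0.130. The thermometer yaws about 14° and the chassis about 12°. I'll pass over the thermometer for a wrist view on the way to the dial.

>>> {"name": "servo_tool", "arguments": {"motion": [[[0, -0.03, 0.03, 0, 0.09], [0.01, -0.03, 0.03, 0.04, 0.09], [0.03, -0.03, 0, 0.05, 0.09], [0.03, -0.03, 0, 0.05, 0.09], [0.03, -0.03, 0, 0.05, 0.09], [0.03, -0.03, 0, 0.05, 0.09], [0.03, -0.03, 0, 0.05, 0.09], [0.03, -0.03, 0, 0.05, 0.09], [0.03, -0.03, 0, 0.05, 0.09], [0.03, -0.03, 0, 0.05, 0.09], [0.03, -0.01, 0, 0.025, 0.09], [0.03, 0, 0, 0, 0.09]]]}}

```text
time: 1.65
ee_pos: [0.4535, 0.3227, 0.2867]
tcp_rot: [0.38, -3.118, 0.001]
ft_force: [-0.5, 1.0, -0.4]
opening: 0.98
grip_force: 0.0
```

Run:
```python
from h import *
import pickle
r.camera('wrist')
st=r.read_state();im=r.camera('wrist');cv2.imwrite('pics/wA.png',im);pickle.dump(st,open('wA.pkl','wb'));print(st['ee_pos'],st['tcp_rot'],st['qpos'],abs(st['joint_vel']).max())
```

```text
[0.45760398 0.32212587 0.28642194] [-3.74999381e-01  3.11665812e+00 -8.94480894e-04] [-0.41433083  0.26640207 -0.29955225  1.7170081   0.08649331  1.16913688
  1.07263116] 0.05045172230704157
```

>>> {"name": "servo_tool", "arguments": {"motion": [[[0.01, -0.05, 0, -0.03, 0.09], [0.005, -0.055, 0, -0.03, 0.09], [0, -0.06, 0, -0.03, 0.09], [0, -0.06, 0, -0.03, 0.09], [0, -0.06, 0, -0.03, 0.09], [0, -0.06, 0, -0.03, 0.09], [0, -0.06, 0, -0.03, 0.09], [0, -0.06, 0, -0.03, 0.09], [-0.005, -0.06, 0, -0.03, 0.09], [-0.01, -0.06, 0, -0.03, 0.09], [-0.01, -0.06, 0, -0.03, 0.09], [-0.01, -0.04, 0, -0.03, 0.09]]]}}

```text
time: 3.25
ee_pos: [0.4312, -0.3628, 0.2865]
tcp_rot: [-0.186, -3.136, 0.0]
ft_force: [0.7, 0.6, -0.7]
opening: 0.978
grip_force: 0.0
```

Run:
```python
from h import *
import pickle
r.camera('wrist')
st=r.read_state();im=r.camera('wrist');cv2.imwrite('pics/wB.png',im);pickle.dump(st,open('wB.pkl','wb'));print(st['ee_pos'],st['tcp_rot'],st['qpos'])
a=cv2.imread('pics/wA.png')
cv2.imwrite('pics/wAB.png',cv2.resize(np.vstack([a[60:400],im[60:400]]),(564,600)))
cv2.imwrite('pics/wB2.png',cv2.resize(im[100:350,150:480],(792,600),interpolation=cv2.INTER_CUBIC))
cv2.imwrite('pics/wA2.png',cv2.resize(a[0:400,150:550],(600,600),interpolation=cv2.INTER_CUBIC))
```

```text
[ 0.42836511 -0.36841807  0.28659116] [-0.19678638 -3.13405037  0.00628248] [ 0.44538347  0.26482312  0.26064023  1.71950828 -0.06907685  1.16540249
  2.16990058]
```

View pics/wB2.png

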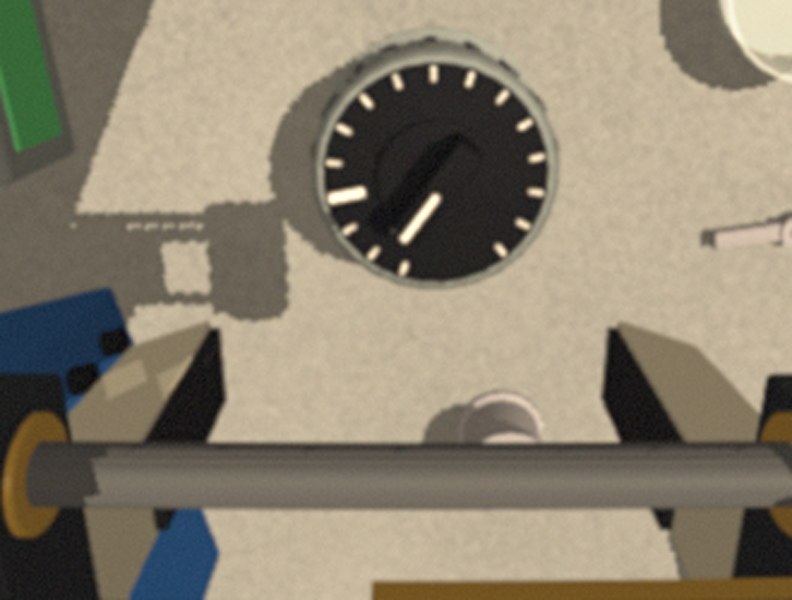

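View pics/wA2.png

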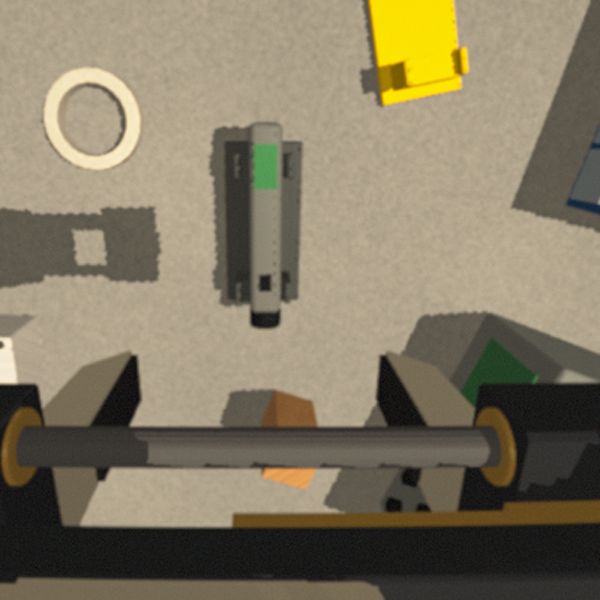

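Wrist view B shows the dial face centred near crop (436,172), the long tick at (346,196), and the pointer from (437,197) to (405,241). View A shows the thermometer in the dark rest, nose at crop (265,325) and tail at (265,126).

Run:
```python
from h import *
import pickle
from scipy.optimize import least_squares
sB=pickle.load(open('wB.pkl','rb'));sA=pickle.load(open('wA.pkl','rb'))
B=cam('wrist',sB);A=cam('wrist',sA);T=cam('top');S=cam('scene')
b=lambda x,y:np.array([150+x/2.4,100+y/2.4]);a=lambda x,y:np.array([150+x/1.5,y/1.5])
tk=[(404,268),(373,253),(349,229),(334,163),(344,129),(366,102),(398,82),(433,74),(470,80),(502,97),(525,125),(537,157),(536,192),(523,224),(500,250)]
P=np.array([atz(B,b(*q),.0865)[:2] for q in tk])
f=least_squares(lambda v:np.hypot(*(P-v[:2]).T)-v[2],[.43,-.36,.05]);c=f.x[:2];print('dial c',f.x,abs(f.fun).max())
ang=lambda p:np.degrees(np.arctan2(p[1]-c[1],p[0]-c[0]))
print('tick yaw',[round(ang(p),1) for p in P])
lm=atz(B,b(346,196),.0865);print('long',lm,ang(lm))
z0=atz(B,b(405,241),.12);z1=atz(B,b(437,197),.12);d=z0-z1;print('ptr',z0,z1,np.degrees(np.arctan2(d[1],d[0])),ang(z0),ang(z1))
p4=lambda x,y:np.array([190+(x-320)/4,140+(y-300)/4]);p2=lambda x,y:np.array([410+(x-320)/4,190+y/4])
print('tick tri',tri([(B,b(346,196)),(T,p2(566,138)),(S,p4(408,380))]))
print('ptrtip tri',tri([(B,b(405,241)),(T,p2(545,110)),(S,p4(419,369))]))
p1=lambda x,y:np.array([165+x/4,175+y/4]);p3=lambda x,y:np.array([390+x/4,190+(y-300)/4])
for n,q,t,s in[('screen',(266,167),(182,240),(155,366)),('dot',(265,283),(159,107),(172,467)),]:
    print(n,*tri([(A,a(*q)),(T,p1(*t))]),*tri([(A,a(*q)),(S,p3(*s))]),atz(A,a(*q),.07))
print('tail',atz(A,a(266,125),.07),'nose',atz(A,a(265,312),.07))
print('rest corners',[atz(A,a(*q),.008)[:2].round(3) for q in[(225,141),(301,142),(226,302),(297,300)]])
```

```text
dial c [ 0.43536928 -0.35971519  0.05040487] 0.00045669739801141446
tick yaw [np.float64(-25.5), np.float64(-45.8), np.float64(-65.7), np.float64(-105.7), np.float64(-125.8), np.float64(-145.2), np.float64(-166.0), np.float64(174.6), np.float64(154.3), np.float64(134.4), np.float64(114.2), np.float64(94.8), np.float64(74.6), np.float64(54.5), np.float64(34.1)]
long [ 0.43908848 -0.40492072  0.0865    ] -85.2966952980775
ptr [ 0.4549024  -0.37687677  0.12      ] [ 0.43591847 -0.35986497  0.12      ] -41.86403057025558 -41.30218563669678 -15.255046833236362
tick tri (array([ 0.43700177, -0.40373459,  0.08424678]), [array([ 0.9, -2.3]), array([-2. , -0.3]), array([-2. , -0.7])])
ptrtip tri (array([ 0.45232778, -0.37610675,  0.11944944]), [array([ 0.4, -2.4]), array([-1.8, -0.5]), array([-1.7, -0.7])])
screen [0.39293446 0.31216949 0.06093117] [array([ 0.3, -0.9]), array([ 0. , -0.4])] [0.39377317 0.31338244 0.07048311] [array([1.2, 0.4]), array([-0.5, -0.1])] [0.39364591 0.31189037 0.07      ]
dot [0.48494288 0.333473   0.06757864] [array([-0.2, -0.8]), array([-0.2, -0.3])] [0.48498011 0.33626922 0.07147723] [array([2. , 0.6]), array([-0.9, -0.2])] [0.48519318 0.33381402 0.07      ]
tail [0.36362438 0.30442508 0.07      ] nose [0.51032603 0.34005692 0.07      ]
rest corners [array([0.383, 0.273]), array([0.368, 0.339]), array([0.531, 0.306]), array([0.513, 0.374])]
```

Ticks fit to under 0.5 mm: centre (0.435,-0.360), zero at -25.6°, mark at -85.5°. The pointer is at -42°, so the dial reads about 0.29 rad and must turn 43.5° clockwise. I'll align to the bar now.

>>> {"name": "servo_tool", "arguments": {"motion": [[[0.007, 0.009, -0.02, -0.12, 0.06], [0, 0, -0.03, -0.12, 0.06], [0, 0, -0.03, -0.12, 0.06], [0, 0, -0.02, -0.12, 0.06], [0, 0, -0.02, -0.127, 0.06], [0, 0, 0, 0, 0.06], [0, 0, 0, 0, 0.06]]]}}

```text
time: 4.22
ee_pos: [0.44, -0.3511, 0.1674]
tcp_rot: [1.105, 2.94, 0.001]
ft_force: [-0.3, 0.3, 0.4]
opening: 0.656
grip_force: 0.0
```

>>> {"name": "servo_tool", "arguments": {"motion": [[[-0.0045, -0.0085, -0.02, -0.01, 0.06], [0, 0, -0.02, 0, 0.06], [0, 0, 0, 0, 0.06], [0, 0, 0, 0, 0.06]]]}}

```text
time: 4.72
ee_pos: [0.4356, -0.3606, 0.128]
tcp_rot: [1.123, 2.932, -0.0]
ft_force: [0.3, -0.9, -0.5]
opening: 0.654
grip_force: 0.0
```

```bash
cat > st.py <<'E'
from h import *
s=r.read_state();M=R.from_rotvec(s['tcp_rot']).as_matrix()
print(round(s['time'],2),s['ee_pos'].round(4),'yaw y',np.degrees(np.arctan2(M[1,1],M[0,1])).round(1),'tilt',M[:,2].round(3),'F',s['ft_force'].round(1),'op',round(s['opening'],3),'grip',round(s['grip_force'],1),'v',abs(s['joint_vel']).max().round(3),'q7',s['qpos'][6].round(2))
E
python3 st.py
```

```text
4.72 [ 0.4356 -0.3606  0.128 ] yaw y 48.1 tilt [ 0.002 -0.001 -1.   ] F [ 0.3 -0.9 -0.5] op 0.654 grip 0.0 v 0.004 q7 1.64
```

Aligned to within 1 mm. I'll lower, close on the bar and turn.

>>> {"name": "servo_tool", "arguments": {"motion": [[[0, 0.001, -0.015, 0, 0.06], [0, 0, -0.015, 0, 0.06], [0, 0, 0, 0, 0.01], [0, 0, 0, 0, 0.01], [0, 0, 0, 0, 0.01], [0, 0, 0, 0, 0.01], [0, 0, 0, 0, 0.01]]], "force": 8}}

```text
time: 5.6
ee_pos: [0.4348, -0.3595, 0.097]
tcp_rot: [1.125, 2.933, -0.001]
ft_force: [-5.4, -7.6, 1.8]
opening: 0.161
grip_force: 5.4
```

```bash
python3 st.py
```

```text
5.6 [ 0.4348 -0.3595  0.097 ] yaw y 48.0 tilt [ 0. -0. -1.] F [-5.4 -7.6  1.8] op 0.161 grip 5.4 v 0.032 q7 1.66
```

>>> {"name": "servo_tool", "arguments": {"motion": [[[-0.0004, -0.0005, 0, -0.15, 0.01], [0, 0, 0, -0.15, 0.01], [0, 0, 0, -0.15, 0.01], [0, 0, 0, -0.15, 0.01], [0, 0, 0, -0.16, 0.01], [0, 0, 0, 0, 0.01], [0, 0, 0, 0, 0.01]]]}}

```text
time: 6.48
ee_pos: [0.4339, -0.3601, 0.097]
tcp_rot: [-2.13, -2.309, 0.001]
ft_force: [-3.6, -0.5, 3.3]
opening: 0.151
grip_force: 8.0
```

```bash
python3 st.py
```

```text
6.47 [ 0.4339 -0.3601  0.097 ] yaw y 4.6 tilt [-0. -0. -1.] F [-3.6 -0.5  3.3] op 0.151 grip 8.0 v 0.009 q7 1.01
```

>>> {"name": "servo_tool", "arguments": {"motion": [[[0, 0, 0, 0, 0.06], [0, 0, 0, 0, 0.06], [0, 0, 0, 0, 0.06], [0, 0, 0.04, 0, 0.06], [0, 0, 0.05, 0, 0.06], [0, 0, 0.05, 0.1, 0.09], [0, 0, 0.05, 0.1, 0.09], [0, 0, 0, 0, 0.09], [0, 0, 0, 0, 0.09]]]}}

```text
time: 7.6
ee_pos: [0.4343, -0.3593, 0.2863]
tcp_rot: [-1.892, -2.507, -0.001]
ft_force: [-0.2, 0.7, 0.5]
opening: 0.974
grip_force: 0.0
```

```bash
python3 st.py
python3 - <<'E'
from h import *
import pickle
st=r.read_state();im=r.camera('wrist');pickle.dump(st,open('wC.pkl','wb'))
C=cam('wrist',st);u=proj(C,[.4354,-.3597,.1]).astype(int);print(u)
x0,y0=max(u[0]-60,0),max(u[1]-50,0);print(x0,y0)
cv2.imwrite('pics/wC.png',cv2.resize(im[y0:y0+100,x0:x0+120],(480,400),interpolation=cv2.INTER_CUBIC))
E
```

```text
7.6 [ 0.4343 -0.3593  0.2863] yaw y 15.9 tilt [ 0.     0.001 -1.   ] F [-0.2  0.7  0.5] op 0.974 grip 0.0 v 0.023 q7 1.07
[322 172]
262 122
```

View pics/wC.png

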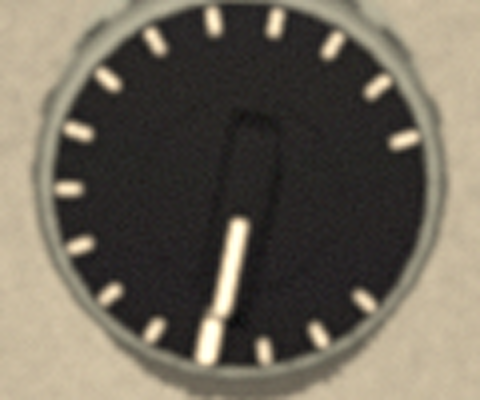

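The pointer stands exactly at the long mark. Next is the thermometer: origin about (0.444,0.3245), yaw 13.5°, so tool y should sit at 103.5°.

>>> {"name": "servo_tool", "arguments": {"motion": [[[0, 0.057, 0, 0.127, 0.08], [0, 0.057, 0, 0.127, 0.08], [0, 0.057, 0, 0.127, 0.08], [0, 0.057, 0, 0.127, 0.08], [0, 0.057, 0, 0.127, 0.08], [0, 0.057, 0, 0.127, 0.08], [0.002, 0.057, 0, 0.127, 0.08], [0.002, 0.057, 0, 0.127, 0.08], [0.002, 0.057, 0, 0.127, 0.08], [0.002, 0.057, 0, 0.127, 0.08], [0.002, 0.057, 0, 0.127, 0.08], [0, 0.057, 0, 0.127, 0.08]]]}}

```text
time: 9.15
ee_pos: [0.4435, 0.3254, 0.2847]
tcp_rot: [0.368, -3.117, 0.002]
ft_force: [0.1, -0.1, -0.1]
opening: 0.869
grip_force: 0.0
```

>>> {"name": "servo_tool", "arguments": {"motion": [[[0, 0, -0.03, 0, 0.08], [0, 0, -0.03, 0, 0.08], [0, 0, -0.02, 0, 0.08], [0, 0, 0, 0, 0.08]]]}}

```text
time: 9.65
ee_pos: [0.4423, 0.3228, 0.2033]
tcp_rot: [0.362, -3.114, 0.005]
ft_force: [0.3, -0.0, 0.1]
opening: 0.875
grip_force: 0.0
```

```bash
python3 st.py
python3 - <<'E'
from h import *
import pickle
st=r.read_state();im=r.camera('wrist');pickle.dump(st,open('wD.pkl','wb'))
cv2.imwrite('pics/wD.png',im);print(st['ee_pos'])
cv2.imwrite('pics/wD2.png',im[:,120:520])
E
```

```text
9.65 [0.4423 0.3228 0.2033] yaw y 103.3 tilt [-0.006 -0.004 -1.   ] F [ 0.3 -0.   0.1] op 0.875 grip 0.0 v 0.045 q7 1.09
[0.44226587 0.32276641 0.20333228]
```

View pics/wD2.png

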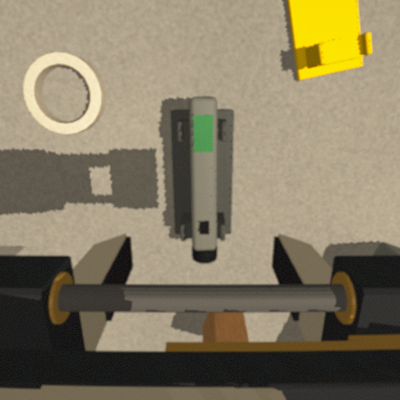

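The thermometer lies in view with tail at (324,97), screen centre (323,133), window (324,228) and collar start (325,250), in full-image pixels.

```bash
python3 - <<'E'
from h import *
import pickle
D=cam('wrist',pickle.load(open('wD.pkl','rb')));A=cam('wrist',pickle.load(open('wA.pkl','rb')))
a=lambda x,y:np.array([150+x/1.5,y/1.5])
for n,d,q in[('tail',(324,97),(266,125)),('screen',(323,133),(266,167)),('dot',(324,228),(265,283)),('collar',(325,250),(265,312))]:
    print(n,atz(D,d,.07).round(4),tri([(D,d),(A,a(*q))]))
for d in[(311,170),(337,170)]: print(atz(D,d,.07).round(4))
E
python3 st.py
```

```text
tail [0.3615 0.3042 0.07  ] (array([0.36144808, 0.30439146, 0.01309719]), [array([0., 0.]), array([-0., -0.])])
screen [0.3928 0.3107 0.07  ] (array([0.39377249, 0.31133787, 0.06105999]), [array([0.4, 0.1]), array([-0.3, -0.1])])
dot [0.4855 0.3336 0.07  ] (array([0.48359242, 0.33310173, 0.07448609]), [array([-0., -0.]), array([0., 0.])])
collar [0.5095 0.3404 0.07  ] (array([0.51096271, 0.34033826, 0.06723389]), [array([-0.3, -0. ]), array([0.3, 0. ])])
[0.4296 0.3075 0.07  ]
[0.4239 0.3318 0.07  ]
9.7 [0.4433 0.3235 0.205 ] yaw y 103.2 tilt [-0.004 -0.002 -1.   ] F [-0.5 -1.2  0.4] op 0.873 grip 0.0 v 0.033 q7 1.09
```

Consistent: origin (0.443,0.324), yaw 13.7°. I'll descend and grip.

>>> {"name": "servo_tool", "arguments": {"motion": [[[0, 0.0005, -0.04, 0.005, 0.08], [0, 0, -0.04, 0, 0.08], [0, 0, -0.04, 0, 0.08], [0, 0, -0.03, 0, 0.08], [0, 0, -0.017, 0, 0.08], [0, 0, 0, 0, 0.08], [0, 0, 0, 0, 0.015], [0, 0, 0, 0, 0.015], [0, 0, 0, 0, 0.015], [0, 0, 0, 0, 0.015], [0, 0, 0, 0, 0.015]]], "force": 12}}

```text
time: 11.08
ee_pos: [0.4445, 0.3248, 0.0399]
tcp_rot: [-0.37, 3.12, 0.0]
ft_force: [0.6, -0.4, -1.0]
opening: 0.377
grip_force: 0.0
```

```bash
python3 st.py
```

```text
11.07 [0.4445 0.3248 0.0399] yaw y 103.5 tilt [ 0.  0. -1.] F [ 0.6 -0.4 -1. ] op 0.377 grip 0.0 v 0.004 q7 1.06
```

>>> {"name": "servo_tool", "arguments": {"motion": [[[0, 0, -0.003, 0, 0.015], [0, 0, 0, 0, 0.015], [0, 0, 0, 0, 0.015], [0, 0, 0, 0, 0.015], [0, 0, 0, 0, 0.015]]], "force": 20}}

```text
time: 11.7
ee_pos: [0.4447, 0.3249, 0.0371]
tcp_rot: [-0.37, 3.119, 0.0]
ft_force: [-1.3, -0.3, 4.6]
opening: 0.281
grip_force: 20.0
```

```bash
python3 st.py
```

```text
11.7 [0.4447 0.3249 0.0371] yaw y 103.5 tilt [ 0.  0. -1.] F [-1.3 -0.3  4.6] op 0.281 grip 20.0 v 0.001 q7 1.06
```

Gripped at 25.8 mm opening, which matches the 26 mm body. I'll lift, then traverse to the aiming place.

>>> {"name": "servo_tool", "arguments": {"motion": [[[0, 0, 0.015, 0, 0.015], [0, 0, 0.03, 0, 0.015], [0, 0, 0.04, 0, 0.015], [0, 0, 0.03, 0, 0.015], [0, 0, 0.015, 0, 0.015], [0, 0, 0, 0, 0.015]]]}}

```text
time: 12.45
ee_pos: [0.4449, 0.325, 0.1676]
tcp_rot: [-0.37, 3.118, 0.002]
ft_force: [0.0, -0.3, -1.5]
opening: 0.28
grip_force: 20.0
```

>>> {"name": "servo_tool", "arguments": {"motion": [[[0.003, -0.01, 0, 0, 0.015], [0.006, -0.03, 0, 0, 0.015], [0.0075, -0.04, 0, -0.003, 0.015], [0.0075, -0.04, 0, -0.003, 0.015], [0.0075, -0.04, 0, -0.003, 0.015], [0.0075, -0.04, 0, -0.003, 0.015], [0.0075, -0.04, 0, -0.003, 0.015], [0.0075, -0.04, 0, -0.003, 0.015], [0.0075, -0.04, 0, -0.003, 0.015], [0.0075, -0.04, 0, -0.003, 0.015], [0.006, -0.025, 0, -0.002, 0.015], [0.003, -0.01, 0, 0, 0.015]]]}}

```text
time: 13.95
ee_pos: [0.5212, -0.0728, 0.1653]
tcp_rot: [0.324, -3.122, 0.001]
ft_force: [0.1, 0.7, -1.2]
opening: 0.279
grip_force: 20.0
```

>>> {"name": "servo_tool", "arguments": {"motion": [[[0, -0.005, 0, 0, 0.015], [0, 0, 0, 0, 0.015], [0, 0, 0, 0, 0.015]]]}}

```text
time: 14.32
ee_pos: [0.5223, -0.0739, 0.1666]
tcp_rot: [0.333, -3.124, -0.001]
ft_force: [0.3, 1.2, -1.4]
opening: 0.28
grip_force: 20.0
```

```bash
python3 st.py
python3 - <<'E'
from h import *
for n in('top','scene'): cv2.imwrite(f'pics/{n}2.png',r.camera(n))
t=cv2.imread('pics/top2.png');s=cv2.imread('pics/scene2.png')
f=lambda im,x,y:cv2.resize(im[y:y+140,x:x+130],(390,420),interpolation=cv2.INTER_CUBIC)
cv2.imwrite('pics/c3.png',np.hstack([f(t,275,100),f(s,230,150)]))
E
```

```text
14.32 [ 0.5223 -0.0739  0.1666] yaw y 102.2 tilt [-0.     0.001 -1.   ] F [ 0.3  1.2 -1.4] op 0.28 grip 20.0 v 0.003 q7 1.9
```

View pics/c3.png

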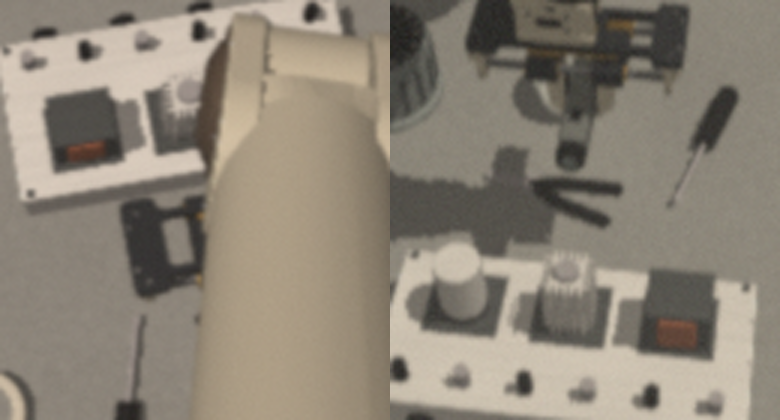

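Run:
```python
from h import *
S=cam('scene');n=np.array([.5223,-.0739,.1845])+.083*np.array([np.cos(.213),np.sin(.213),0])
print(n,proj(S,n),'seen 290,201.7',atz(S,(290,201.7),.1845))
h=np.array([.680,-.0325,.095]);t=12.2*np.pi/180
e=np.array([np.cos(t),np.sin(t)]);print('cap',proj(S,[.68,-.0325,.133]))
d=(h-n)[:2];print('ahead',d@e,'left',d@[-e[1],e[0]])
```

```text
[ 0.60342429 -0.05635438  0.1845    ] [288.31411281 203.35116601] seen 290,201.7 [ 0.5966761  -0.05412741  0.1845    ]
cap [287.29471846 239.31109552]
ahead 0.07988733330454122 left 0.007133301628128864
```

>>> {"name": "servo_tool", "arguments": {"motion": [[[0.004, 0.008, -0.01, 0, 0.015], [0, 0, -0.02, 0, 0.015], [0, 0, -0.02, 0, 0.015], [0, 0, -0.02, 0, 0.015], [0, 0, -0.0145, 0, 0.015], [0, 0, -0.005, 0, 0.015], [0, 0, 0, 0, 0.015], [0, 0, 0, 0, 0.015]]]}}

```text
time: 15.42
ee_pos: [0.5271, -0.0673, 0.0779]
tcp_rot: [-0.329, 3.123, -0.0]
ft_force: [1.4, -0.1, -1.8]
opening: 0.282
grip_force: 20.0
```

```bash
python3 st.py
python3 - <<'E'
from h import *
s=cv2.imread('pics/scene2.png');im=r.camera('scene')
cv2.imwrite('pics/c4.png',cv2.resize(im[150:290,220:350],(520,560),interpolation=cv2.INTER_CUBIC))
E
```

```text
15.43 [ 0.5271 -0.0673  0.0779] yaw y 102.0 tilt [ 0.001 -0.    -1.   ] F [ 1.4 -0.1 -1.8] op 0.282 grip 20.0 v 0.005 q7 1.9
```

View pics/c4.png

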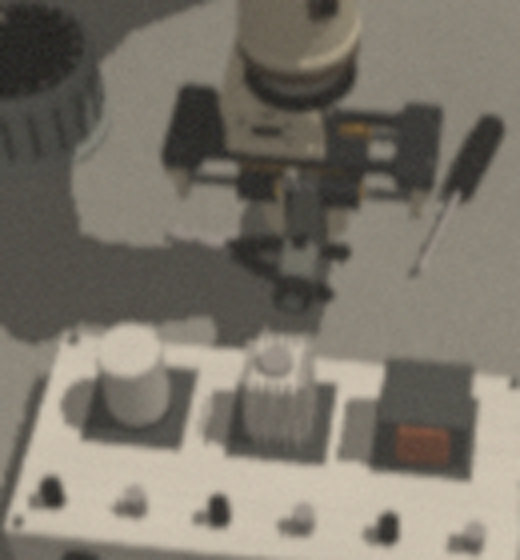

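The nose at crop (292,295) is right in front of the heat sink and clear of the chassis. Holding it there.

>>> {"name": "servo_tool", "arguments": {"motion": [[[0, 0.0015, 0, 0, 0.015], [0, 0, 0, 0, 0.015], [0, 0, 0, 0, 0.015], [0, 0, 0, 0, 0.015], [0, 0, 0, 0, 0.015], [0, 0, 0, 0, 0.015], [0, 0, 0, 0, 0.015], [0, 0, 0, 0, 0.015], [0, 0, 0, 0, 0.015], [0, 0, 0, 0, 0.015], [0, 0, 0, 0, 0.015], [0, 0, 0, 0, 0.015]]]}}

```text
time: 16.98
ee_pos: [0.5264, -0.0658, 0.0772]
tcp_rot: [0.33, -3.124, -0.0]
ft_force: [0.2, -0.6, -2.1]
opening: 0.282
grip_force: 20.0
```

```bash
python3 - <<'E'
from h import *
S=cam('scene');t=np.radians(12)
n=np.array([.5271,-.0673,.0958])+.083*np.array([np.cos(t),np.sin(t),0])
print(proj(S,n),'seen 293 223.8; offset expected about +1.5,0')
E
python3 st.py
```

```text
[291.34366064 224.84406173] seen 293 223.8; offset expected about +1.5,0
16.98 [ 0.5264 -0.0658  0.0772] yaw y 102.0 tilt [-0.  0. -1.] F [ 0.2 -0.6 -2.1] op 0.282 grip 20.0 v 0.002 q7 1.9
```

>>> {"name": "servo_tool", "arguments": {"motion": [[[0, 0, 0, 0, 0.015], [0, 0, 0, 0, 0.015], [0, 0, 0, 0, 0.015], [0, 0, 0, 0, 0.015], [0, 0, 0, 0, 0.015], [0, 0, 0, 0, 0.015], [0, 0, 0, 0, 0.015], [0, 0, 0, 0, 0.015], [0, 0, 0, 0, 0.015]]]}}

```text
time: 18.1
ee_pos: [0.5264, -0.0658, 0.0772]
tcp_rot: [-0.33, 3.124, 0.0]
ft_force: [-0.9, -0.7, -2.0]
opening: 0.281
grip_force: 20.0
```

The prediction matches the picture, and it was held steady for 2.6 s. Now back to the rest.

>>> {"name": "servo_tool", "arguments": {"motion": [[[0, 0, 0.015, 0, 0.015], [0, 0, 0.025, 0, 0.015], [0, 0, 0.025, 0, 0.015], [0, 0, 0.02, 0, 0.015], [0, 0, 0.005, 0, 0.015]]]}}

```text
time: 18.73
ee_pos: [0.5277, -0.0659, 0.1695]
tcp_rot: [-0.329, 3.12, -0.001]
ft_force: [0.3, 1.1, -2.2]
opening: 0.283
grip_force: 20.0
```

>>> {"name": "servo_tool", "arguments": {"motion": [[[-0.003, 0.01, 0, 0, 0.015], [-0.006, 0.03, 0, 0.003, 0.015], [-0.0075, 0.04, 0, 0.003, 0.015], [-0.0075, 0.04, 0, 0.003, 0.015], [-0.0075, 0.04, 0, 0.003, 0.015], [-0.0075, 0.04, 0, 0.003, 0.015], [-0.0075, 0.04, 0, 0.003, 0.015], [-0.0075, 0.04, 0, 0.003, 0.015], [-0.0075, 0.04, 0, 0.003, 0.015], [-0.0075, 0.04, 0, 0.002, 0.015], [-0.0065, 0.02, 0, 0, 0.015], [-0.004, 0.01, 0, 0, 0.015]]]}}

```text
time: 20.23
ee_pos: [0.4449, 0.3257, 0.1661]
tcp_rot: [0.374, -3.117, 0.001]
ft_force: [0.4, -0.0, -1.4]
opening: 0.282
grip_force: 20.0
```

>>> {"name": "servo_tool", "arguments": {"motion": [[[-0.002, 0, 0, 0, 0.015], [0, 0, 0, 0, 0.015], [0, 0, 0, 0, 0.015], [0, 0, 0, 0, 0.015]]]}}

```text
time: 20.72
ee_pos: [0.4454, 0.3235, 0.1673]
tcp_rot: [-0.368, 3.12, -0.0]
ft_force: [0.7, -1.2, -1.3]
opening: 0.283
grip_force: 20.0
```

```bash
python3 st.py
```

```text
20.73 [0.4454 0.3235 0.1673] yaw y 103.5 tilt [ 0. -0. -1.] F [ 0.7 -1.2 -1.3] op 0.283 grip 20.0 v 0.004 q7 1.09
```

>>> {"name": "servo_tool", "arguments": {"motion": [[[-0.0007, 0.0013, -0.02, 0, 0.015], [0, 0, -0.03, 0, 0.015], [0, 0, -0.03, 0, 0.015], [0, 0, -0.02, 0, 0.015], [0, 0, -0.015, 0, 0.015], [0, 0, 0, 0, 0.015], [0, 0, 0, 0, 0.015]]]}}

```text
time: 21.6
ee_pos: [0.4449, 0.3259, 0.053]
tcp_rot: [-0.37, 3.119, 0.001]
ft_force: [0.0, 1.2, -0.2]
opening: 0.28
grip_force: 20.0
```

```bash
python3 st.py
```

```text
21.6 [0.4449 0.3259 0.053 ] yaw y 103.5 tilt [ 0.001  0.001 -1.   ] F [ 0.   1.2 -0.2] op 0.28 grip 20.0 v 0.01 q7 1.06
```

>>> {"name": "servo_tool", "arguments": {"motion": [[[0, -0.001, -0.008, 0, 0.015], [0, 0, -0.007, 0, 0.015], [0, 0, 0, 0, 0.015], [0, 0, 0, 0, 0.015]]]}}

```text
time: 22.1
ee_pos: [0.444, 0.3244, 0.037]
tcp_rot: [0.37, -3.119, 0.0]
ft_force: [0.1, -0.2, -1.6]
opening: 0.283
grip_force: 20.0
```

```bash
python3 st.py
```

```text
22.1 [0.444  0.3244 0.037 ] yaw y 103.5 tilt [-0. -0. -1.] F [ 0.1 -0.2 -1.6] op 0.283 grip 20.0 v 0.003 q7 1.06
```

>>> {"name": "servo_tool", "arguments": {"motion": [[[0, 0, -0.001, 0, 0.015], [0, 0, 0, 0, 0.015], [0, 0, 0, 0, 0.04], [0, 0, 0, 0, 0.08], [0, 0, 0, 0, 0.08], [0, 0, 0, 0, 0.08], [0, 0, 0, 0, 0.08], [0, 0, 0.02, 0, 0.08], [0, 0, 0.04, 0, 0.08], [0, 0, 0.04, 0, 0.08], [0, 0, 0.04, 0, 0.08], [0, 0, 0.03, 0, 0.08]]]}}

```text
time: 23.6
ee_pos: [0.4446, 0.3248, 0.2082]
tcp_rot: [-0.37, 3.118, 0.001]
ft_force: [0.1, 0.2, -0.1]
opening: 0.87
grip_force: 0.0
```

>>> {"name": "servo_tool", "arguments": {"motion": [[[0, 0, 0, 0, 0.08], [0, 0, 0, 0, 0.08]]]}}

```text
time: 23.85
ee_pos: [0.4438, 0.3241, 0.2056]
tcp_rot: [0.37, -3.119, 0.001]
ft_force: [-0.9, -0.3, -0.2]
opening: 0.875
grip_force: 0.0
```

```bash
python3 st.py
python3 - <<'E'
from h import *
import pickle
st=r.read_state();im=r.camera('wrist');D=cam('wrist',st)
old=cv2.imread('pics/wD.png');so=pickle.load(open('wD.pkl','rb'));O=cam('wrist',so)
# warp both to a plan view at z=.07, 0.5mm/px, then register
def plan(C,im):
    g=np.stack(np.meshgrid(np.arange(.34,.55,.0005),np.arange(.27,.38,.0005),indexing='ij'),-1)
    uv=np.array([proj(C,[*p,.07]) for p in g.reshape(-1,2)],np.float32).reshape(*g.shape[:2],2)
    return cv2.cvtColor(cv2.remap(im,uv[...,0],uv[...,1],cv2.INTER_LINEAR),cv2.COLOR_BGR2GRAY).astype(np.float32)
a=plan(O,old);b=plan(D,im)
W=np.eye(2,3,dtype=np.float32)
print(cv2.findTransformECC(a,b,W,cv2.MOTION_EUCLIDEAN,(3,200,1e-6),None,5),'px of .5mm, (y,x)')
g=cv2.cvtColor(im,cv2.COLOR_BGR2HSV);m=cv2.inRange(g,(50,90,40),(85,255,255))
n,l,s,c=cv2.connectedComponentsWithStats(m)
for i in range(1,n):
    if s[i,4]>60: print(c[i],s[i,4],atz(D,c[i],.07).round(4))
g=cv2.cvtColor(old,cv2.COLOR_BGR2HSV);m=cv2.inRange(g,(50,90,40),(85,255,255))
n,l,s,c=cv2.connectedComponentsWithStats(m)
for i in range(1,n):
    if s[i,4]>60: print('old',c[i],s[i,4],atz(O,c[i],.07).round(4))
E
```

```text
23.85 [0.4438 0.3241 0.2056] yaw y 103.5 tilt [-0.001 -0.001 -1.   ] F [-0.9 -0.3 -0.2] op 0.875 grip 0.0 v 0.019 q7 1.09
(0.9845121452396471, array([[ 0.999999  , -0.00144373,  0.3308363 ],
       [ 0.00144373,  0.999999  , -0.18092443]], dtype=float32)) px of .5mm, (y,x)
[322.  129.5] 684 [0.3924 0.3107 0.07  ]
old [322.90740741 132.90883191] 702 [0.3927 0.3106 0.07  ]
```

The thermometer is back within 1 mm of where it started. Now to the dial.

>>> {"name": "servo_tool", "arguments": {"motion": [[[0, -0.057, 0.01, -0.144, 0.06], [0, -0.057, 0, -0.144, 0.06], [0, -0.057, 0, -0.144, 0.06], [0, -0.057, 0, -0.144, 0.06], [0, -0.057, 0, -0.144, 0.06], [0, -0.057, 0, -0.144, 0.06], [0, -0.057, 0, -0.144, 0.06], [-0.002, -0.057, 0, -0.144, 0.06], [-0.002, -0.057, 0, -0.144, 0.06], [-0.002, -0.057, 0, -0.144, 0.06], [-0.002, -0.057, 0, -0.144, 0.06], [0, -0.057, 0, -0.142, 0.06]]]}}

```text
time: 25.4
ee_pos: [0.4353, -0.3607, 0.2148]
tcp_rot: [-2.133, -2.303, 0.001]
ft_force: [0.3, 0.3, 0.3]
opening: 0.651
grip_force: 0.0
```

>>> {"name": "servo_tool", "arguments": {"motion": [[[0, 0, -0.03, 0, 0.06], [0, 0, -0.03, 0, 0.06], [0, 0, -0.02, 0, 0.06], [0, 0, 0, 0, 0.06], [0, 0, 0, 0, 0.06]]]}}

```text
time: 26.02
ee_pos: [0.4361, -0.3596, 0.1363]
tcp_rot: [-2.13, -2.309, 0.001]
ft_force: [1.1, -0.5, 0.8]
opening: 0.654
grip_force: 0.0
```

```bash
python3 st.py
```

```text
26.02 [ 0.4361 -0.3596  0.1363] yaw y 4.6 tilt [-0.001 -0.    -1.   ] F [ 1.1 -0.5  0.8] op 0.654 grip 0.0 v 0.017 q7 0.97
```

>>> {"name": "servo_tool", "arguments": {"motion": [[[-0.0013, 0, -0.02, 0, 0.06], [0, 0, -0.019, 0, 0.06], [0, 0, 0, 0, 0.06], [0, 0, 0, 0, 0.01], [0, 0, 0, 0, 0.01], [0, 0, 0, 0, 0.01], [0, 0, 0, 0, 0.01], [0, 0, 0, 0, 0.01]]], "force": 8}}

```text
time: 27.02
ee_pos: [0.4344, -0.3595, 0.0973]
tcp_rot: [-2.129, -2.309, 0.001]
ft_force: [-13.0, 0.2, 8.5]
opening: 0.159
grip_force: 6.7
```

```bash
python3 st.py
```

```text
27.02 [ 0.4344 -0.3595  0.0973] yaw y 4.7 tilt [-0.001  0.    -1.   ] F [-13.    0.2   8.5] op 0.159 grip 6.7 v 0.046 q7 1.0
```

>>> {"name": "servo_tool", "arguments": {"motion": [[[-0.0005, 0, 0, 0.1, 0.01], [0, 0, 0, 0.16, 0.01], [0, 0, 0, 0.16, 0.01], [0, 0, 0, 0.16, 0.01], [0, 0, 0, 0.16, 0.01], [0, 0, 0, 0.16, 0.01], [0, 0, 0, 0.12, 0.01], [0, 0, 0, 0.03, 0.01], [0, 0, 0, 0, 0.01], [0, 0, 0, 0, 0.01]]]}}

```text
time: 28.28
ee_pos: [0.4342, -0.3594, 0.0973]
tcp_rot: [-0.687, -3.065, -0.0]
ft_force: [-2.1, 1.6, 3.4]
opening: 0.154
grip_force: 8.0
```

```bash
python3 st.py; python3 -c "
from h import *
print(r.read_state()['torque'])"
```

```text
28.27 [ 0.4342 -0.3594  0.0973] yaw y 64.7 tilt [-0.  0. -1.] F [-2.1  1.6  3.4] op 0.154 grip 8.0 v 0.005 q7 1.9
[ 0.23279341  0.35472518 -0.08369125]
```

>>> {"name": "servo_tool", "arguments": {"motion": [[[0, 0, 0, 0, 0.06], [0, 0, 0, 0, 0.06], [0, 0, 0, 0, 0.06], [0, 0, 0, 0, 0.06], [0, 0, 0.04, 0, 0.06], [0, 0, 0.05, 0, 0.06], [0, 0, 0.05, 0, 0.08], [0, 0, 0.05, 0, 0.08], [0, 0, 0, 0, 0.08], [0, 0, 0, 0, 0.08]]]}}

```text
time: 29.52
ee_pos: [0.4342, -0.3592, 0.2868]
tcp_rot: [-0.685, -3.066, -0.001]
ft_force: [1.5, -0.1, -0.5]
opening: 0.873
grip_force: 0.0
```

```bash
python3 st.py
python3 - <<'E'
from h import *
st=r.read_state();im=r.camera('wrist');C=cam('wrist',st)
m=(im.min(2)>150).astype(np.uint8)
n,l,s,c=cv2.connectedComponentsWithStats(m)
for i in range(1,n):
    p=atz(C,c[i],.12);q=atz(C,c[i],.0865)
    if np.hypot(*(q[:2]-[.4354,-.3597]))<.056 and s[i,4]>5:
        ys,xs=np.where(l==i);P=np.array([atz(C,(x,y),.12)[:2] for x,y in zip(xs,ys)]);P-=P.mean(0)
        v=np.linalg.svd(P,full_matrices=False)[2][0] if len(P)>2 else [0,0]
        d=q[:2]-[.4354,-.3597]
        print(s[i,4],'r',np.hypot(*d).round(4),'yaw',np.degrees(np.arctan2(d[1],d[0])).round(1),'line',np.degrees(np.arctan2(v[1],v[0])).round(1))
E
```

```text
29.52 [ 0.4342 -0.3592  0.2868] yaw y 64.8 tilt [-0.  0. -1.] F [ 1.5 -0.1 -0.5] op 0.873 grip 0.0 v 0.024 q7 1.84
17 r 0.051 yaw 155.3 line -25.2
12 r 0.051 yaw 174.9 line -6.0
14 r 0.0508 yaw 135.4 line -47.1
12 r 0.0517 yaw -165.3 line 9.2
12 r 0.0502 yaw 115.3 line -59.6
12 r 0.0515 yaw -145.5 line 47.0
12 r 0.0504 yaw 95.2 line -82.9
12 r 0.0515 yaw -125.9 line -123.7
9 r 0.0498 yaw 75.1 line -110.7
9 r 0.0507 yaw -106.2 line -110.0
74 r 0.0234 yaw -26.8 line -26.3
9 r 0.0495 yaw 54.7 line 37.1
66 r 0.0453 yaw -86.4 line -85.4
11 r 0.0501 yaw 34.2 line 33.7
11 r 0.0509 yaw -66.5 line -61.6
10 r 0.05 yaw -46.6 line -49.8
8 r 0.0497 yaw -26.5 line -25.3
```

The pointer sits on the zero tick (-26.3° against -26.5°, well within 0.12 rad). The robot is clear of everything.

```bash
python3 -c "
from bench import r
print(r.finish_job())"
```

```text
the job is handed in; nothing more can be done
None
```

Job handed in after about 30 s of robot time: I set the dial to the long mark, held the thermometer on the heat sink for over 2 s, laid it back within 1 mm, and returned the dial to zero; no verdict was given at hand-in, and I did not re-measure the bystanders.

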